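# Run a gauge clamp's thumbscrew home with fingertip strokes

### The job

The thumbscrew that clamps the white enamel gauge in its green fixture has worked loose. With a fingertip, push its wings round stroke after stroke, clockwise seen from above, until the screw is fully home against its stop with the blue-tipped wing pointing at the red mark on the fixture. Only push the wings, do not pinch or grip the screw, and leave the gauge and the other things where they are.

Things in the scene. Friction and masses are not known exactly. Their poses are not given: they have to be found in the camera images.
- fixture: green base plate fixed to the table, 220 (its x) x 130 (its y) x 20 mm high; origin at the centre of its underside. Screw axis at its x -30, y 0 mm on a boss 26 mm wide, top 34 mm above the table; gauge centre at x +42, y 0. Six pins 32 mm high round the gauge; a flat clamp dog, top at 34 mm, reaches from boss to gauge flange. The screw's side away from the gauge (-x) is open
- home_mark (a point): centre of the red painted bar (30 x 7 mm) on top of the base plate, 54 mm from the screw axis on the side away from the gauge
- wing_hub (a point): point on the steel thumbscrew's upright axis level with its wing tops, 61 mm above the table; turns with the screw, x axis along the blue-tipped wing. Two upright wings, along +x and -x, each 6 to 25 mm from the axis, 5 mm thick, 43 to 61 mm above the table; hub 16 mm diameter, its top at 49 mm. It does not rise or sink as it turns
- thumbscrew (a joint): screw angle in rad: 0 is fully home at a hard stop (blue wing pointing at the red mark); negative: what is still to turn. Grows clockwise seen from above; starts between -5.5 and -4.2 (under one turn to go). Friction 0.05 N m (about 3 N at a wing); stays where it is left
- gauge: round white enamel gauge with brass bezel, loose in its nest, dial up, 0.45 kg; flange 104 mm diameter, 8 mm high; case 88 mm diameter, top 66 mm above the table, its side 28 mm from the screw axis; origin at the centre of its underside, 20 mm above the table. It must stay in its nest
- cap_nut: copper hexagon cap nut, 32 mm wide, 27 mm high, loose on the table; origin under its centre; leave it alone
- plug_gauge: brass plug gauge standing upright, 30 mm diameter, 50 mm high, loose; origin under its centre; leave it alone
- ring_gauge: steel ring gauge, 52 mm diameter, 18 mm high, loose; origin under its centre; leave it alone
- feeler_case: blue feeler gauge case, 90 x 24 x 16 mm, lying loose; origin under its centre; leave it alone
- gauge_nest (a point): centre of the gauge's nest, on top of the base plate, 20 mm above the table; the gauge's origin belongs here
There are look-alikes about, which are no part of the job. Of the things shaped like the gauge, the white one is meant.

How it is judged:
At the end, for the whole second after the job is handed in: the thumbscrew is at rest within 0.17 rad (10 degrees) of its stop, the gauge lies flat in its nest (within 8 mm of centre, 3 degrees), and the cap nut, plug gauge, ring gauge and feeler case are within 20 mm of where they began (value of joint thumbscrew above -0.17 rad and velocity of joint thumbscrew between -0.05 and 0.05 rad/s and horizontal distance between gauge and gauge_nest below 0.008 m and angle between gauge's own z axis and vertical below 0.05 rad and distance of each of cap_nut, plug_gauge, ring_gauge, feeler_case from where it was at the start of the episode below 0.02 m); the robot touches nothing.
It fails at once if the thumbscrew is pinched: the fingers touch it while the point between their pads is on a wing or the hub (contact force between the fingers and thumbscrew above 0.3 N and y of the grasp point in the frame of wing_hub between -0.003 and 0.003 m and x of the grasp point in the frame of wing_hub between -0.03 and 0.03 m and z of the grasp point in the frame of wing_hub below 0.017 m).
It fails at once if the gauge is lifted or shifted by more than 8 mm (distance of gauge from where it was at the start of the episode above 0.008 m).
It fails at once if one of the loose things beside the fixture is lifted or moved by more than 20 mm (distance of any of cap_nut, plug_gauge, ring_gauge, feeler_case from where it was at the start of the episode above 0.02 m).
It also fails if it takes over 54 s, if anything falls off the work surface, if the arm or the gripper's body presses on something with over 40 N, if the wrist force passes 120 N, or if a joint passes its speed limit or range.

### The arm

A 6-joint arm with a two-finger parallel gripper is mounted at the origin on the work surface. World frame = base frame: x ahead of the robot, y to its left, z up, the work surface at z = 0. Lengths are in m, angles in rad, forces in N, time in s.
With the tool pointing down it reaches from about 0.275 to 0.725 m from the base axis. Payload 5.6 kg.
Tool frame: the origin (TCP) lies between the finger pads; the fingertips stand 17 mm ahead of it and the grasp point (between the pads) lies 2 mm behind it (manip.finger_overhang is the distance from the TCP to the fingertips, in m); z points along the fingers, y is the direction in which the jaws open and shut (so a half turn about z gives the same grasp; the last joint's range is limited). The gripper opens to 85 mm and grips with 20 to 120 N. Pads are 22 mm wide; open, the fingers measure 114 mm over their backs; the gripper's body (76 mm by 85 mm) begins 54 mm behind the grasp point. The pads swing forward as they close: fully open they stand 13 mm farther back than shut.
Start: joints at [-0.952, 0.255, 0.108, 0, -1.424, -0.285], TCP at [0.18, -0.52, 0.248] pointing down, gripper open.
Joint ranges: [-2.95, 2.95], [-1.21, 1.97], [-1.09, 1.5], [-2.87, 1.71], [-2.94, -0.07], [-3.05, 3.05]. Speed limits (rad/s): [2.57, 2.57, 3.14, 3.14, 3.14, 3.14].

### API

Orientations are given as a unit quaternion [w, x, y, z].
In Python, from bench import manip gives the robot as it stands.
- The arm moves only by the tool carry_out, never from a script. Its argument "targets" is a list of rows, each an object of numbers: "x", "y", "z": the shift along the tool's x, y, z in cm; "ax", "ay", "az": the turn, a rotation vector about the tool's x, y, z in rad; "grip": the gripper's target within -1 to 1 (fully open at 1, half-way at 0, shut at -1). In form: [{"x": .., "y": .., "z": .., "ax": .., "ay": .., "az": .., "grip": ..}, ...]. A call has 1 to 20 rows; each row is the pose to reach, as a shift and turn from the pose measured when the call began, along the tool's axes at that moment; what a row does not reach only later rows make up. A row lasts 1/8 s, in which the tool goes at most 62.5 mm and 10.7 degrees, less where a joint would pass 70% of its speed; a pose out of reach is approached as far as the arm can. A call with a gripper value outside its range is refused whole. The fingers move at their own pace and stop on an object; "squeeze" is the grip in N (left out, the last holds). Time passes only in rows, so rows that repeat a pose let the fingers close. It gives the time, the measured TCP pose, the force and the opening at its end, in the units of the state.
- manip.get_state(): the state, without advancing time (a new reading comes with each control period).
- manip.get_image(name): name is "scene" or "side" or "wrist"; returns (picture, depth): 420x560x3 uint8, blue, green, red; 420x560 float32, m along the optical axis (not along the pixel's ray), 0 where there is no reading.
- manip.get_calibration(name): a dict with "K" (3x3 intrinsics, pixels), "R" (3x3) and "t" (3): a world point X has camera coordinates R X + t. Camera axes: x right, y down, z forward; pixel columns grow to the right and rows downward; lengths in m; the calibration is good to about 2 mm. A picture is of the moment at which its call begins: read the wrist's pose just before it. get_calibration takes no time and is no camera call; for the wrist camera it gives the pose at the moment of the call.
- manip.close_job(): hands the job in, once; it reports no verdict.
The state is a dict: "time": time; "joint_pos": joint angles; "qd": joint speeds; "joint_torque": joint torques, N m; "eef_pos": TCP position; "tool_rot": TCP orientation; "force": force on the tool from outside, world axes, zero at the start; "wrist_torque": the same for the moment, N m; "finger_gap": finger opening in m.
Only numpy, scipy, OpenCV 4.12 (cv2) and the standard library are available. Lean on these libraries where they do the work, as an engineer would, in place of code of your own. Each camera call takes 0.05 s, during which the arm holds its last target.

## Working session

There is one attempt and no reset: what is moved stays moved. The work goes in short steps, Python scripts to look and compute and a tool call to move; the robot and the scene stay as the last step left them, time stands still between calls to the robot, and variables do not carry over. Pictures are saved under pics/ and viewed, and the job is handed in when it is done.

Besides the shell and the picture viewer there is one more tool, called after "Call:" as name(argument=value, ...), one argument or row to a line, values as JSON. carry_out: Moves the arm, as the interface text tells. Its arguments: {"type":"object","properties":{"targets":{"type":"array","items":{"type":"object","properties":{"x":{"type":"number"},"y":{"type":"number"},"z":{"type":"number"},"ax":{"type":"number"},"ay":{"type":"number"},"az":{"type":"number"},"grip":{"type":"number"}}}},"squeeze":{"type":"number"}},"required":["targets"]}

```bash
mkdir -p pics; cat > h.py <<'E'
import numpy as np, cv2, json
from bench import manip
def grab(n,tag):
    c=manip.get_calibration(n); im,d=manip.get_image(n)
    cv2.imwrite(f'pics/{tag}.png',im); np.savez(f'pics/{tag}.npz',im=im,d=d,K=c['K'],R=c['R'],t=c['t'])
    return im,d,c
def load(tag): return np.load(f'pics/{tag}.npz')
def ray(c,u,v,z):
    K,R,t=np.array(c['K']),np.array(c['R']),np.array(c['t'])
    o=-R.T@t; r=R.T@np.linalg.inv(K)@np.array([u,v,1.]); return o+r*(z-o[2])/r[2]
def pt(c,u,v,d):
    K,R,t=np.array(c['K']),np.array(c['R']),np.array(c['t'])
    return R.T@(np.linalg.inv(K)@np.array([u,v,1.])*d-t)
def proj(c,X):
    K,R,t=np.array(c['K']),np.array(c['R']),np.array(c['t'])
    p=K@(R@np.array(X)+t); return p[:2]/p[2]
E
python3 - <<'E'
from h import *
for n in ['scene','side','wrist']: grab(n,n+'0')
s=manip.get_state(); print(s); print(manip.finger_overhang)
for n in ['scene','side']:
    c=manip.get_calibration(n); print(n,-np.array(c['R']).T@np.array(c['t']))
E
```

```text
{'time': 0.15, 'joint_pos': array([-9.52429446e-01,  2.55593634e-01,  1.07295497e-01, -3.59223454e-04,
       -1.42388898e+00, -2.84593320e-01]), 'qd': array([ 0.0004366 , -0.00231484,  0.00611902,  0.00250717, -0.00099769,
       -0.0006094 ]), 'joint_torque': array([-1.36111816e-03, -3.86939621e+01,  2.38079846e+01,  5.36675826e+00,
       -4.56355425e-03,  6.07567330e-06]), 'eef_pos': array([ 0.18011768, -0.51930182,  0.24760945]), 'tool_rot': array([-1.43540871e-04, -1.66087102e-01,  9.86110825e-01,  7.03228660e-04]), 'force': array([0.1429369 , 0.58904463, 0.41993051]), 'wrist_torque': array([-0.05678197,  0.03198173, -0.01084693]), 'finger_gap': 0.08531171848874199}
0.017
scene [1.00720872 0.43540735 0.59933946]
side [0.29894955 0.54904184 0.40174415]
```

View pics/scene0.png

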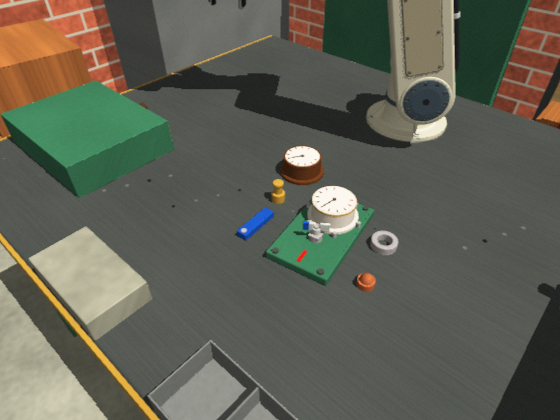

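View pics/side0.png

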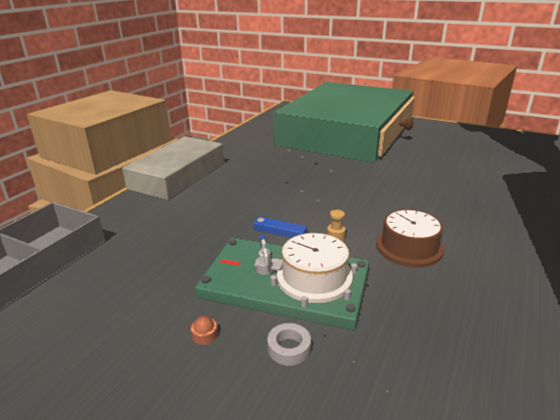

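View pics/wrist0.png

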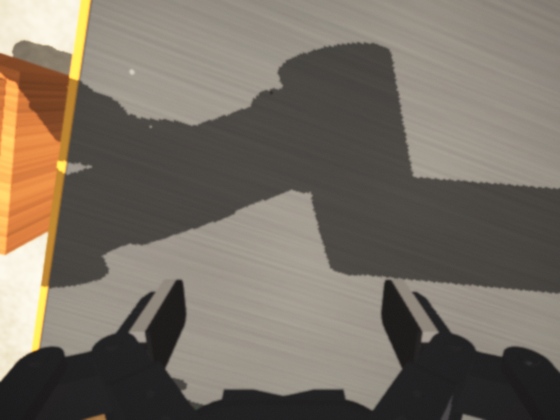

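The white gauge sits in the green fixture at scene (333,207) and side (315,262). The look-alike is the brown-cased gauge at scene (302,163) and side (412,235). It stands off the fixture and isn't white, so the white one is meant. I'll measure and view an enlarged crop.

```bash
python3 - <<'E'
from h import *
for n,box in [('scene0',(255,180,385,290)),('side0',(190,200,380,320))]:
    c=load(n); im=c['im']; hsv=cv2.cvtColor(im,cv2.COLOR_BGR2HSV)
    b=box; cr=cv2.resize(im[b[1]:b[3],b[0]:b[2]],None,fx=4,fy=4,interpolation=cv2.INTER_CUBIC); cv2.imwrite(f'pics/{n}_crop.png',cr)
    m=np.zeros(im.shape[:2],np.uint8); m[b[1]:b[3],b[0]:b[2]]=1
    red=cv2.inRange(hsv,(0,200,120),(6,255,255))*m|cv2.inRange(hsv,(174,200,120),(180,255,255))*m
    blue=cv2.inRange(hsv,(105,150,60),(130,255,255))*m
    green=cv2.inRange(hsv,(65,80,30),(90,255,255))*m
    for nm,k,z in (('red',red,.02),('blue',blue,.055),('green',green,.02)):
        nn,l,st,ce=cv2.connectedComponentsWithStats(k)
        for i in range(1,nn):
            if st[i,4]>6:
                dd=np.median(c['d'][l==i]); print(n,nm,st[i],ce[i].round(1),ray(c,*ce[i],z).round(4),'depthpt',pt(c,*ce[i],dd).round(4))
    cn=max(cv2.findContours(green,cv2.RETR_EXTERNAL,cv2.CHAIN_APPROX_NONE)[0],key=cv2.contourArea)
    h=cv2.convexHull(cn); q=cv2.approxPolyN(h,4) if hasattr(cv2,'approxPolyN') else h
    for p in q.reshape(-1,2): print('corner',p,ray(c,*map(float,p),.02).round(4))
E
```

```text
scene0 red [297 251  10  10  36] [301.3 255.6] [0.6045 0.117  0.02  ] depthpt [0.6061 0.1182 0.0222]
scene0 blue [255 208  19  24 268] [262.5 217.7] [0.6045 0.0181 0.055 ] depthpt [ 0.5742 -0.0132  0.0141]
scene0 blue [303 221   6   9  44] [305.3 224.9] [0.565  0.0923 0.055 ] depthpt [0.5662 0.0933 0.0565]
scene0 green [ 266  204  108   82 3435] [314.8 247.5] [0.5718 0.1231 0.02  ] depthpt [0.5734 0.1242 0.0221]
corner [325 286] [0.6308 0.1929 0.02  ]
corner [261 255] [0.6536 0.0599 0.02  ]
corner [304 206] [0.4942 0.0317 0.02  ]
corner [381 203] [0.3772 0.1482 0.02  ]
side0 blue [254 218  52  19 521] [277.9 226.7] [0.5586 0.0543 0.055 ] depthpt [ 0.5913 -0.0081  0.0113]
side0 blue [261 236   3   3   9] [262. 237.] [0.5663 0.0893 0.055 ] depthpt [0.5623 0.0962 0.0602]
side0 green [ 196  239   94   68 2984] [235.8 277. ] [0.5768 0.1477 0.02  ] depthpt [0.5755 0.1496 0.0218]
side0 green [266 244   6   6  15] [268.5 246.1] [0.5721 0.0607 0.02  ] depthpt [0.574  0.0572 0.0172]
side0 green [277 286   9  10  12] [280.4 290.3] [0.5085 0.1454 0.02  ] depthpt [0.5095 0.1435 0.0182]
side0 green [353 301   5   6  10] [355.4 303.5] [0.4113 0.1258 0.02  ] depthpt [0.4118 0.1238 0.0182]
side0 green [330 311  27   9  98] [346.5 315.5] [0.414  0.1515 0.02  ] depthpt [0.4146 0.1495 0.018 ]
corner [259 243] [0.5893 0.0598 0.02  ]
corner [295 318] [0.469  0.1837 0.02  ]
corner [190 295] [0.6109 0.2067 0.02  ]
corner [231 238] [0.6361 0.067  0.02  ]
```

```bash
ls pics
```

```text
scene0.npz
scene0.png
scene0_crop.png
side0.npz
side0.png
side0_crop.png
wrist0.npz
wrist0.png
```

View pics/scene0_crop.png

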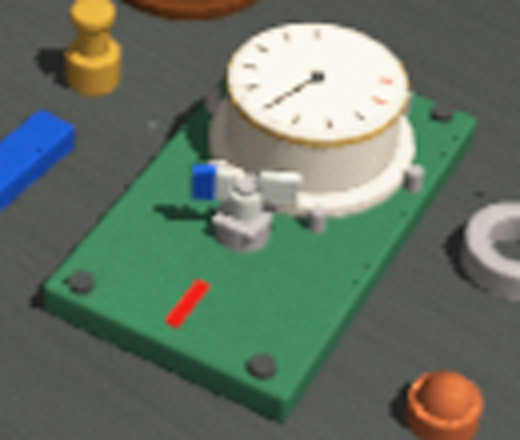

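View pics/side0_crop.png

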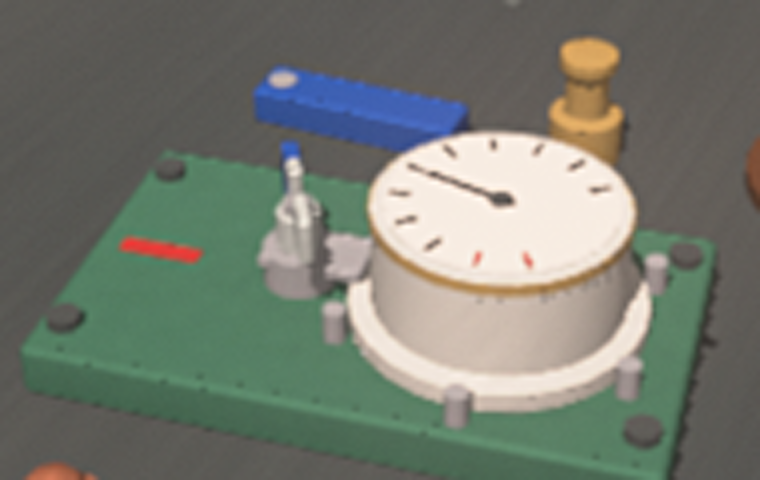

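```bash
cat > loc.py <<'E'
from h import *
G=[]
for n,box in [('scene0',(300,180,365,240)),('side0',(270,225,360,300))]:
    c=load(n); im=c['im']; b=box
    # points from depth in z window: gauge top
    d=c['d']; vv,uu=np.mgrid[b[1]:b[3],b[0]:b[2]]
    P=np.array([pt(c,u,v,d[v,u]) for u,v in zip(uu.ravel(),vv.ravel())])
    s=P[(P[:,2]>.0635)&(P[:,2]<.072)]
    k=cv2.convexHull(s[:,:2].astype(np.float32)); (e,r)=cv2.minEnclosingCircle(k)
    print(n,'gauge top',np.round(e,4),r,np.median(s[:,2]),len(s)); G.append(e)
c=load('scene0'); h=cv2.cvtColor(c['im'],cv2.COLOR_BGR2HSV)
for n,b in [('scene0',(285,240,320,270)),('side0',(210,252,250,272))]:
    c=load(n); h=cv2.cvtColor(c['im'],cv2.COLOR_BGR2HSV)
    k=(cv2.inRange(h,(0,150,100),(8,255,255))|cv2.inRange(h,(170,150,100),(180,255,255)))[b[1]:b[3],b[0]:b[2]]
    ys,xs=np.nonzero(k); q=np.array([ray(c,x+b[0],y+b[1],.02)[:2] for x,y in zip(xs,ys)])
    m=q.mean(0); w,V=np.linalg.eigh(np.cov(q.T)); print(n,'mark',m.round(4),len(q),'axis',V[:,1].round(3)); G.append(m)
g=(np.array(G[0])+G[1])/2; m=(G[2]+G[3])/2
ux=(g-m)/np.linalg.norm(g-m); print('g',g,'m',m,'dist',np.linalg.norm(g-m),'ux',ux,np.degrees(np.arctan2(ux[1],ux[0])))
s=m+ux*54/126*np.linalg.norm(g-m); print('screw',s)
for n in ['scene0','side0']:
    print(n,proj(load(n),[*s,.049]),proj(load(n),[*s,.061]))
E
python3 loc.py
```

```text
scene0 gauge top [0.5032 0.0962] 0.06496437638998032 0.06806994165507393 1073
side0 gauge top [0.4783 0.1003] 0.04495784640312195 0.06478572668271111 1929
scene0 mark [0.6042 0.1168] 51 axis [-0.982 -0.191]
side0 mark [0.6034 0.1219] 60 axis [-0.981 -0.195]
g [0.4907625  0.09827696] m [0.6038043  0.11931109] dist 0.1149820942167182 ux [-0.98312521 -0.18293392] -169.45930093278685
screw [0.55535781 0.11029646]
scene0 [315.74469183 228.94329273] [316.06470142 224.39410176]
side0 [261.7175079  249.86509795] [261.44394829 242.73997337]
```

```bash
cat >> h.py <<'E'
from scipy.spatial.transform import Rotation as Ro
def toolR(s): 
    q=s['tool_rot']; return Ro.from_quat([q[1],q[2],q[3],q[0]]).as_matrix()
def rel(p,s=None):
    s=s or manip.get_state(); return toolR(s).T@(np.array(p)-s['eef_pos'])*100
E
python3 - <<'E'
from h import *
s=manip.get_state();R=toolR(s);print(R.round(3))
c=manip.get_calibration('wrist');o=-np.array(c['R']).T@np.array(c['t']);print('cam in tool mm',R.T@(o-s['eef_pos'])*1000,'\ncam axes in tool',(R.T@np.array(c['R']).T).round(3),c['K'])
print(rel([.56,.10,.248]))
E
```

```text
[[-0.945 -0.328 -0.001]
 [-0.328  0.945  0.001]
 [ 0.     0.001 -1.   ]]
cam in tool mm [  80.55889766    0.3346852  -125.65973203] 
cam axes in tool [[ 0.    -0.95  -0.313]
 [ 1.     0.     0.001]
 [-0.001 -0.313  0.95 ]] [[342.67160748   0.         283.22182633]
 [  0.         342.67160748 214.25409845]
 [  0.           0.           1.        ]]
[-5.61783217e+01  4.60700582e+01  2.42564158e-02]
```

```bash
python3 - <<'E'
from h import *
print(rel([.551,.110,.21]))
E
```

```text
[-55.65572351  47.3042402    3.82605676]
```

Call:
carry_out(
  targets=[
    {"x":-4,"y":3.4,"z":0,"az":0,"grip":-1},
    {"x":-8,"y":6.8,"z":0,"az":0,"grip":-1},
    {"x":-12,"y":10.2,"z":0,"az":0,"grip":-1},
    {"x":-16,"y":13.6,"z":0,"az":-0.05,"grip":-1},
    {"x":-20,"y":17,"z":0,"az":-0.1,"grip":-1},
    {"x":-24,"y":20.4,"z":0,"az":-0.15,"grip":-1},
    {"x":-28,"y":23.8,"z":0,"az":-0.2,"grip":-1},
    {"x":-32,"y":27.2,"z":0,"az":-0.25,"grip":-1},
    {"x":-36,"y":30.6,"z":0,"az":-0.3,"grip":-1},
    {"x":-40,"y":34,"z":0.5,"az":-0.35,"grip":-1},
    {"x":-44,"y":37.4,"z":1,"az":-0.4,"grip":-1},
    {"x":-48,"y":40.8,"z":1.5,"az":-0.4,"grip":-1},
    {"x":-52,"y":44.2,"z":2.5,"az":-0.4,"grip":-1},
    {"x":-55.7,"y":47.3,"z":3.8,"az":-0.4,"grip":-1},
    {"x":-55.7,"y":47.3,"z":3.8,"az":-0.4,"grip":-1},
    {"x":-55.7,"y":47.3,"z":3.8,"az":-0.4,"grip":-1},
  ],
)

```text
invalid input
```

```bash
python3 - <<'E'
from h import *
s=manip.get_state();R=toolR(s);print(s['time'],s['joint_pos'].round(3),s['eef_pos'],np.degrees(np.arctan2(R[1,0],R[0,0])),s['force'])
grab('wrist','w1')
E
```

```text
0.15 [-0.952  0.256  0.107 -0.    -1.424 -0.285] [ 0.18011768 -0.51930182  0.24760945] -160.87920854343804 [0.1429369  0.58904463 0.41993051]
```

View pics/w1.png

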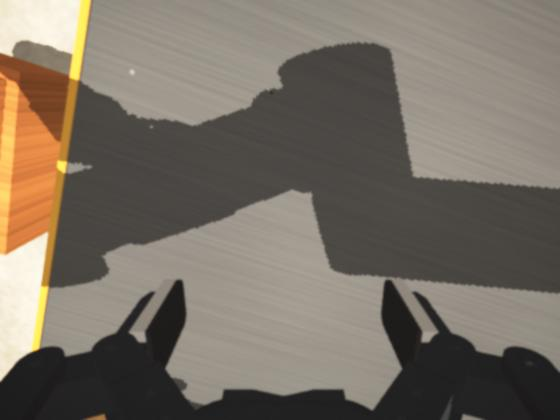

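Call:
carry_out(
  targets=[
    {"x":-4,"y":3.4,"z":0,"ax":0,"ay":0,"az":0,"grip":-1},
    {"x":-8,"y":6.8,"z":0,"ax":0,"ay":0,"az":0,"grip":-1},
    {"x":-12,"y":10.2,"z":0,"ax":0,"ay":0,"az":0,"grip":-1},
    {"x":-16,"y":13.6,"z":0,"ax":0,"ay":0,"az":-0.05,"grip":-1},
    {"x":-20,"y":17,"z":0,"ax":0,"ay":0,"az":-0.1,"grip":-1},
    {"x":-24,"y":20.4,"z":0,"ax":0,"ay":0,"az":-0.15,"grip":-1},
    {"x":-28,"y":23.8,"z":0,"ax":0,"ay":0,"az":-0.2,"grip":-1},
    {"x":-32,"y":27.2,"z":0,"ax":0,"ay":0,"az":-0.25,"grip":-1},
    {"x":-36,"y":30.6,"z":0,"ax":0,"ay":0,"az":-0.3,"grip":-1},
    {"x":-40,"y":34,"z":0.5,"ax":0,"ay":0,"az":-0.35,"grip":-1},
    {"x":-44,"y":37.4,"z":1,"ax":0,"ay":0,"az":-0.4,"grip":-1},
    {"x":-48,"y":40.8,"z":1.5,"ax":0,"ay":0,"az":-0.4,"grip":-1},
    {"x":-52,"y":44.2,"z":2.5,"ax":0,"ay":0,"az":-0.4,"grip":-1},
    {"x":-55.7,"y":47.3,"z":3.8,"ax":0,"ay":0,"az":-0.4,"grip":-1},
    {"x":-55.7,"y":47.3,"z":3.8,"ax":0,"ay":0,"az":-0.4,"grip":-1},
    {"x":-55.7,"y":47.3,"z":3.8,"ax":0,"ay":0,"az":-0.4,"grip":-1},
  ],
)

```text
time: 2.2
eef_pos: [0.5512, 0.1098, 0.2101]
tool_rot: [-0.0, -0.359, 0.933, 0.0]
force: [-0.5, 0.0, -0.6]
finger_gap: 0.0
```

```bash
python3 - <<'E'
from h import *
s=manip.get_state();R=toolR(s);print(s['time'],s['joint_pos'].round(3),s['eef_pos'],np.degrees(np.arctan2(R[1,0],R[0,0])),s['force'])
grab('wrist','w1')
E
```

```text
2.2 [ 4.740e-01  2.930e-01  6.300e-02 -1.000e-03 -1.342e+00 -1.311e+00] [0.5512458  0.10984168 0.21007022] -137.94219236172796 [-0.51794066  0.02687677 -0.5509436 ]
```

View pics/w1.png

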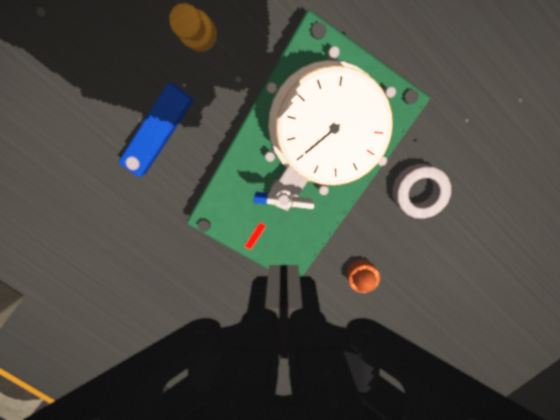

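```bash
python3 - <<'E'
from h import *
c=load('w1'); im=c['im']; h=cv2.cvtColor(im,cv2.COLOR_BGR2HSV)
k=cv2.inRange(h,(0,150,100),(8,255,255))|cv2.inRange(h,(170,150,100),(180,255,255)); k[:215]=0;k[255:]=0;k[:,300:]=0
ys,xs=np.nonzero(k); q=np.array([ray(c,x,y,.02)[:2] for x,y in zip(xs,ys)]); m=q.mean(0); w,V=np.linalg.eigh(np.cov(q.T)); print('mark',m,len(q),V[:,1],'len',np.sqrt(12*w))
b=cv2.inRange(h,(105,150,60),(130,255,255)); b[:190]=0;b[215:]=0;b[:,:245]=0;b[:,280:]=0
ys,xs=np.nonzero(b); q=np.array([ray(c,x,y,.061)[:2] for x,y in zip(xs,ys)]); print('blue',q.mean(0),len(q),q.min(0),q.max(0))
# gauge top by brightness
br=cv2.inRange(im,(175,190,190),(255,255,255)); br[:50]=0;br[195:]=0;br[:,:260]=0;br[:,410:]=0
cn=max(cv2.findContours(br,cv2.RETR_EXTERNAL,cv2.CHAIN_APPROX_NONE)[0],key=cv2.contourArea)
q=np.array([ray(c,*map(float,p),.066)[:2] for p in cv2.convexHull(cn).reshape(-1,2)]).astype(np.float32)
e,r=cv2.minEnclosingCircle(q); print('gauge',e,r)
ux=(np.array(e)-m); L=np.linalg.norm(ux);ux/=L; print('dist',L,np.degrees(np.arctan2(-ux[1],-ux[0]))); s=m+.054*ux; s2=np.array(e)-.072*ux; print('screw',s,s2)
print('fingertip proj',proj(c,[.5512,.1098,.1931]), 'depth', (np.array(c['R'])@[.5512,.1098,.1931]+c['t'])[2])
for z in(.049,.061): print('screw px',proj(c,[*s,z]))
sc=cv2.resize(im[150:290,220:340],None,fx=5,fy=5,interpolation=cv2.INTER_CUBIC)[:600]; cv2.imwrite('pics/w1c.png',sc)
# two-view height of blue tip: scene (305.3,224.9) & wrist
sc0=load('scene0')
def pr(c): return np.array(c['K'])@np.c_[np.array(c['R']),np.array(c['t'])]
ys,xs=np.nonzero(b); X=cv2.triangulatePoints(pr(sc0),pr(c),np.array([[305.3],[224.9]]),np.array([[xs.mean()],[ys.mean()]])); print('tri blue',(X[:3]/X[3]).ravel())
E
```

```text
mark [0.60363037 0.12033515] 213 [-0.9854574  -0.16992265] len [0.00745347 0.02994929]
blue [0.56040607 0.09336663] 124 [0.55411523 0.08802503] [0.5660929  0.09922089]
gauge (0.48567384481430054, 0.097391776740551) 0.05146972835063934
dist 0.12016712913864126 11.00699457567055
screw [0.55062376 0.11002499] [0.55634932 0.11113865]
fingertip proj [282.30939178 281.75237937] depth 0.16064562471387375
screw px [283.0368577 198.4493728]
screw px [283.05801234 202.31892712]
tri blue [0.56333282 0.09276707 0.05391678]
```

View pics/w1c.png

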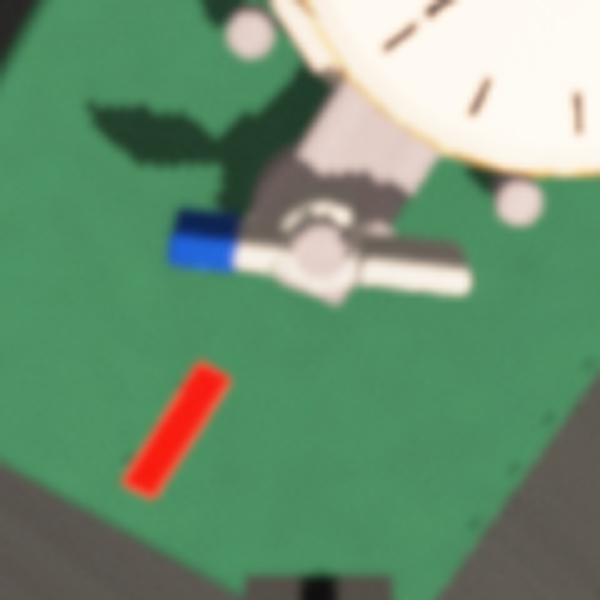

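```bash
python3 - <<'E'
from h import *
c=load('w1')
a=ray(c,220+168/5-.4,150+249/5-.4,.061); b=ray(c,220+472/5-.4,150+279/5-.4,.061)
d=a-b;print(a,b,np.linalg.norm(d),'mid',(a+b)/2,'angle blue',np.degrees(np.arctan2(d[1],d[0])))
hub=ray(c,220+319/5-.4,150+250/5-.4,.049);print('hub',hub)
h=cv2.cvtColor(c['im'],cv2.COLOR_BGR2HSV)
# bezel outline: fit dial ring edge
p=[(335,60),(392,122),(275,122),(345,186),(381,155),(300,170)]
E
```

```text
[0.56538547 0.08987558 0.061     ] [0.53526932 0.13106586 0.061     ] 0.05102569911340382 mid [0.5503274  0.11047072 0.061     ] angle blue -53.827704933973635
hub [0.55118229 0.11095397 0.049     ]
```

```bash
cat >> h.py <<'E'
S=np.array([.5505,.1105]); M=10.0  # screw, mark dir deg
def pose(psi,a,off,z):
    "tool target (relative cm, az) for wing at psi deg"
    s=manip.get_state();R=toolR(s)
    w=np.radians(M-psi); u=np.array([np.cos(w),np.sin(w)]); p=np.array([np.sin(w),-np.cos(w)])
    X=np.r_[S+a*u-off*p,z]; yaw=np.arctan2(R[1,0],R[0,0]); want=np.arctan2(p[1],p[0])
    az=-((want-yaw+np.pi)%(2*np.pi)-np.pi)
    return rel(X,s).round(2),az.round(3),X.round(4)
def where():
    s=manip.get_state();R=toolR(s);yaw=np.degrees(np.arctan2(R[1,0],R[0,0]))
    print('t',s['time'],'psi_tool',(M-90-yaw)%360,'C cm',rel([*S,s['eef_pos'][2]],s).round(2),'z',s['eef_pos'][2].round(4),'tiltz',R[:,2].round(4),'F',s['force'].round(2),'q6',s['joint_pos'][5])
def arc(thetas,C=None):
    s=manip.get_state()
    C=rel([*S,s['eef_pos'][2]],s) if C is None else C
    for t in thetas:
        r=np.radians(t);c,q=np.cos(r),np.sin(r)
        print({'x':round(C[0]-(C[0]*c-C[1]*q),2),'y':round(C[1]-(C[0]*q+C[1]*c),2),'az':round(r,3)})
E
python3 - <<'E'
from h import *
where(); print(pose(64,.018,.019,.21)); print(pose(64,.018,.019,.069))
E
```

```text
t 2.25 psi_tool 57.97667734864726 C cm [-0.01  0.13  0.  ] z 0.2106 tiltz [-1.e-04  1.e-03 -1.e+00] F [ 0.03 -0.54 -0.09] q6 -1.3108715005410372
(array([-1.71, -1.86,  0.06]), np.float64(0.105), array([0.5765, 0.1071, 0.21  ]))
(array([-1.71, -1.87, 14.16]), np.float64(0.105), array([0.5765, 0.1071, 0.069 ]))
```

Call:
carry_out(
  targets=[
    {"x":-1.71,"y":-1.87,"z":0,"ax":0,"ay":0,"az":0.105,"grip":-1},
    {"x":-1.71,"y":-1.87,"z":5,"ax":0,"ay":0,"az":0.105,"grip":-1},
    {"x":-1.71,"y":-1.87,"z":9,"ax":0,"ay":0,"az":0.105,"grip":-1},
    {"x":-1.71,"y":-1.87,"z":12,"ax":0,"ay":0,"az":0.105,"grip":-1},
    {"x":-1.71,"y":-1.87,"z":14.1,"ax":0,"ay":0,"az":0.105,"grip":-1},
    {"x":-1.71,"y":-1.87,"z":14.1,"ax":0,"ay":0,"az":0.105,"grip":-1},
  ],
)

```text
time: 3.0
eef_pos: [0.5753, 0.1058, 0.0689]
tool_rot: [-0.001, -0.308, 0.951, 0.0]
force: [0.1, -0.3, 0.9]
finger_gap: 0.0004
```

```bash
python3 - <<'E'
from h import *
where(); arc([5,12,20,28,36,44,52,60,68,75,81],[1.35,1.8,0])
i,_,_=grab('side','s1'); j,_,_=grab('scene','c1')
cv2.imwrite('pics/m1.png',np.hstack([cv2.resize(i[190:310,180:330],None,fx=2.6,fy=2.6),cv2.resize(j[180:300,250:400],None,fx=2.6,fy=2.6)]))
E
```

```text
t 3.0 psi_tool 64.06848531018412 C cm [1.74 1.84 0.01] z 0.0689 tiltz [-0.0025 -0.     -1.    ] F [ 0.11 -0.28  0.87] q6 -1.3913684443902608
{'x': np.float64(0.16), 'y': np.float64(-0.11), 'az': np.float64(0.087)}
{'x': np.float64(0.4), 'y': np.float64(-0.24), 'az': np.float64(0.209)}
{'x': np.float64(0.7), 'y': np.float64(-0.35), 'az': np.float64(0.349)}
{'x': np.float64(1.0), 'y': np.float64(-0.42), 'az': np.float64(0.489)}
{'x': np.float64(1.32), 'y': np.float64(-0.45), 'az': np.float64(0.628)}
{'x': np.float64(1.63), 'y': np.float64(-0.43), 'az': np.float64(0.768)}
{'x': np.float64(1.94), 'y': np.float64(-0.37), 'az': np.float64(0.908)}
{'x': np.float64(2.23), 'y': np.float64(-0.27), 'az': np.float64(1.047)}
{'x': np.float64(2.51), 'y': np.float64(-0.13), 'az': np.float64(1.187)}
{'x': np.float64(2.74), 'y': np.float64(0.03), 'az': np.float64(1.309)}
{'x': np.float64(2.92), 'y': np.float64(0.19), 'az': np.float64(1.414)}
```

View pics/m1.png

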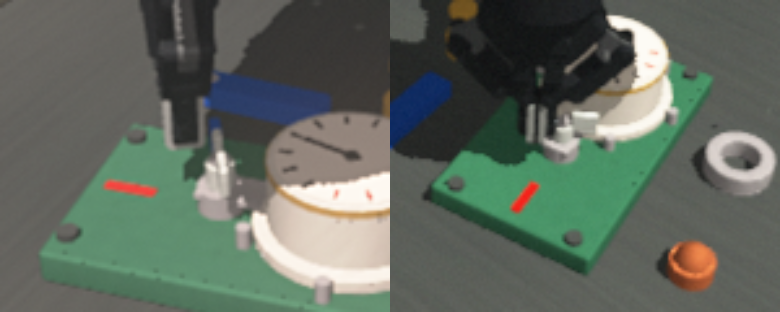

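Call:
carry_out(
  targets=[
    {"x":0.2,"y":0,"z":0,"ax":0,"ay":0,"az":0,"grip":-1},
    {"x":0.39,"y":0,"z":0,"ax":0,"ay":0,"az":0,"grip":-1},
    {"x":0.55,"y":-0.11,"z":0,"ax":0,"ay":0,"az":0.087,"grip":-1},
    {"x":0.79,"y":-0.24,"z":0,"ax":0,"ay":0,"az":0.209,"grip":-1},
    {"x":1.09,"y":-0.35,"z":0,"ax":0,"ay":0,"az":0.349,"grip":-1},
    {"x":1.39,"y":-0.42,"z":0,"ax":0,"ay":0,"az":0.489,"grip":-1},
  ],
)

```text
time: 3.85
eef_pos: [0.5696, 0.0951, 0.072]
tool_rot: [0.003, -0.067, 0.998, 0.001]
force: [3.4, -1.2, -0.9]
finger_gap: 0.0003
```

```bash
python3 - <<'E'
from h import *
where(); arc([8,16,24,32,40,48,53],[1.35,1.8,0])
i,_,_=grab('side','s2'); j,_,_=grab('scene','c2')
cv2.imwrite('pics/m2.png',np.hstack([cv2.resize(i[190:310,180:330],None,fx=2.6,fy=2.6),cv2.resize(j[180:300,250:400],None,fx=2.6,fy=2.6)]))
E
```

```text
t 3.85 psi_tool 92.27882671334794 C cm [ 1.68  1.78 -0.01] z 0.072 tiltz [ 0.0052  0.0018 -1.    ] F [ 3.42 -1.2  -0.87] q6 -1.8729323775190367
{'x': np.float64(0.26), 'y': np.float64(-0.17), 'az': np.float64(0.14)}
{'x': np.float64(0.55), 'y': np.float64(-0.3), 'az': np.float64(0.279)}
{'x': np.float64(0.85), 'y': np.float64(-0.39), 'az': np.float64(0.419)}
{'x': np.float64(1.16), 'y': np.float64(-0.44), 'az': np.float64(0.559)}
{'x': np.float64(1.47), 'y': np.float64(-0.45), 'az': np.float64(0.698)}
{'x': np.float64(1.78), 'y': np.float64(-0.41), 'az': np.float64(0.838)}
{'x': np.float64(1.98), 'y': np.float64(-0.36), 'az': np.float64(0.925)}
```

View pics/m2.png

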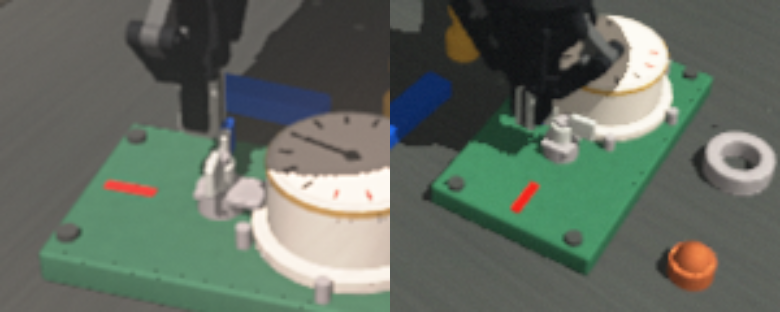

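Call:
carry_out(
  targets=[
    {"x":0.15,"y":0,"z":0.3,"ax":0,"ay":0,"az":0,"grip":-1},
    {"x":0.56,"y":-0.17,"z":0.4,"ax":0,"ay":0,"az":0.14,"grip":-1},
    {"x":0.85,"y":-0.3,"z":0.4,"ax":0,"ay":0,"az":0.279,"grip":-1},
    {"x":1.15,"y":-0.39,"z":0.4,"ax":0,"ay":0,"az":0.419,"grip":-1},
    {"x":1.46,"y":-0.44,"z":0.4,"ax":0,"ay":0,"az":0.559,"grip":-1},
    {"x":1.77,"y":-0.45,"z":0.4,"ax":0,"ay":0,"az":0.698,"grip":-1},
  ],
)

```text
time: 4.7
eef_pos: [0.553, 0.0882, 0.0685]
tool_rot: [0.003, 0.277, 0.961, 0.002]
force: [2.4, -0.7, 1.5]
finger_gap: 0.0
```

```bash
python3 - <<'E'
from h import *
where(); arc([5,10,15,20],[1.35,1.8,0])
i,_,_=grab('side','s3'); j,_,_=grab('scene','c3')
cv2.imwrite('pics/m3.png',np.hstack([cv2.resize(i[190:310,180:330],None,fx=2.6,fy=2.6),cv2.resize(j[180:300,250:400],None,fx=2.6,fy=2.6)]))
E
```

```text
t 4.7 psi_tool 132.18224791621657 C cm [1.4  1.76 0.  ] z 0.0685 tiltz [ 0.0064  0.0018 -1.    ] F [ 2.41 -0.67  1.47] q6 -2.5713368441064697
{'x': np.float64(0.16), 'y': np.float64(-0.11), 'az': np.float64(0.087)}
{'x': np.float64(0.33), 'y': np.float64(-0.21), 'az': np.float64(0.175)}
{'x': np.float64(0.51), 'y': np.float64(-0.29), 'az': np.float64(0.262)}
{'x': np.float64(0.7), 'y': np.float64(-0.35), 'az': np.float64(0.349)}
```

View pics/m3.png

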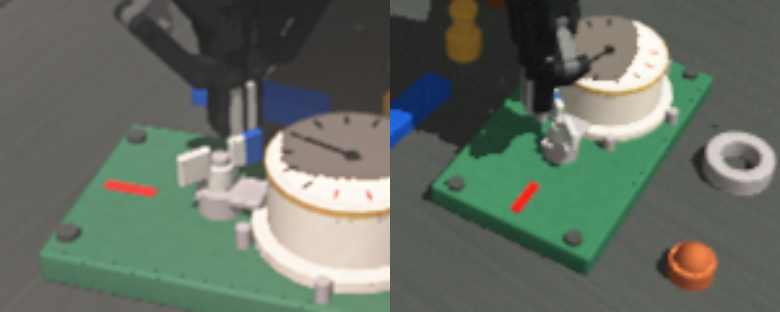

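Call:
carry_out(
  targets=[
    {"x":0.16,"y":-0.11,"z":0,"ax":0,"ay":0,"az":0.087,"grip":-1},
    {"x":0.33,"y":-0.21,"z":0,"ax":0,"ay":0,"az":0.175,"grip":-1},
    {"x":0.4,"y":-0.24,"z":0,"ax":0,"ay":0,"az":0.209,"grip":-1},
    {"x":0,"y":0,"z":0,"ax":0,"ay":0,"az":0.05,"grip":-1},
    {"x":-0.3,"y":0,"z":-1,"ax":0,"ay":0,"az":0,"grip":-1},
    {"x":-0.3,"y":0,"z":-5,"ax":0,"ay":0,"az":0,"grip":-1},
    {"x":-0.3,"y":0,"z":-9,"ax":0,"ay":0,"az":0,"grip":-1},
    {"x":-0.3,"y":0,"z":-14,"ax":0,"ay":0,"az":-0.15,"grip":-1},
    {"x":-0.3,"y":0,"z":-14,"ax":0,"ay":0,"az":-0.3,"grip":-1},
    {"x":-0.3,"y":0,"z":-14,"ax":0,"ay":0,"az":-0.3,"grip":-1},
  ],
)

```text
time: 6.05
eef_pos: [0.5536, 0.0866, 0.208]
tool_rot: [0.002, 0.128, 0.992, 0.001]
force: [0.2, -0.4, -0.0]
finger_gap: 0.0003
```

```bash
python3 - <<'E'
from h import *
where(); im,_,_=grab('wrist','w2')
c=load('w2'); p=proj(c,[*S,.061]); print(p)
x,y=int(p[0])-60,int(p[1])-60; print(x,y)
cv2.imwrite('pics/w2c.png',cv2.resize(im[y:y+120,x:x+120],None,fx=5,fy=5,interpolation=cv2.INTER_CUBIC))
E
```

```text
t 6.05 psi_tool 114.7522381086988 C cm [0.91 2.23 0.  ] z 0.208 tiltz [ 0.0042  0.0025 -1.    ] F [ 0.21 -0.42 -0.01] q6 -2.262173854481876
[309.42550386 192.70819242]
249 132
```

View pics/w2c.png

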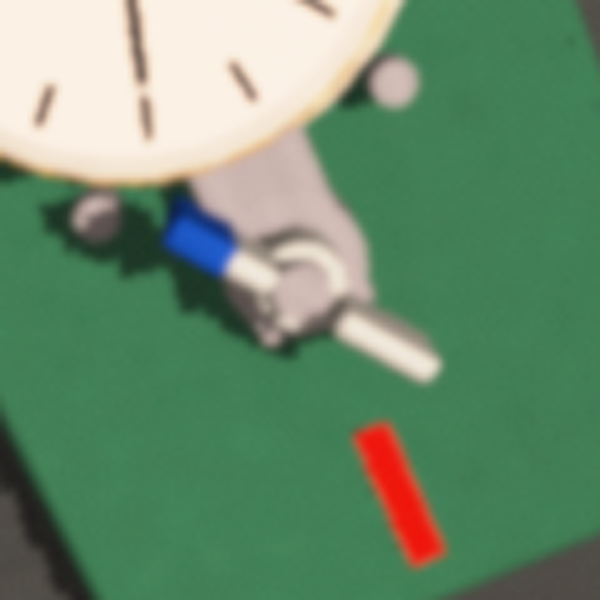

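```bash
cat >> h.py <<'E'
def wing(tag,x,y,b,o,f=5.):
    c=load(tag); a=ray(c,x+b[0]/f-.4,y+b[1]/f-.4,.061); e=ray(c,x+o[0]/f-.4,y+o[1]/f-.4,.061)
    d=a-e; an=np.degrees(np.arctan2(d[1],d[0])); print('len',np.linalg.norm(d),'mid',(a+e)/2,'blue psi',(M-an)%360,'other',(M-an+180)%360)
E
python3 - <<'E'
from h import *
wing('w2',249,132,(167,236),(435,370))
print(pose(-42,.018,.020,.2)); print(pose(-42,.018,.020,.068)); where()
E
```

```text
len 0.04999629134049934 mid [0.55016701 0.11034601 0.061     ] blue psi 141.78842467532576 other 321.78842467532576
(array([2.04, 4.69, 0.75]), np.float64(-2.738), array([0.5458, 0.137 , 0.2   ]))
(array([ 2.07,  4.66, 13.95]), np.float64(-2.738), array([0.5458, 0.137 , 0.068 ]))
t 6.1 psi_tool 114.8849285885141 C cm [0.9  2.25 0.  ] z 0.2074 tiltz [ 0.0032  0.0018 -1.    ] F [-0.31 -1.01  0.02] q6 -2.2644860289158735
```

```bash
python3 - <<'E'
from h import *
print(pose(-38,.018,.020,.2))
E
```

```text
(array([1.86, 4.76, 0.75]), np.float64(-2.668), array([0.5477, 0.1373, 0.2   ]))
```

Call:
carry_out(
  targets=[
    {"x":0.1,"y":0.3,"z":0,"ax":0,"ay":0,"az":-0.18,"grip":-1},
    {"x":0.2,"y":0.6,"z":0,"ax":0,"ay":0,"az":-0.36,"grip":-1},
    {"x":0.3,"y":0.9,"z":0,"ax":0,"ay":0,"az":-0.54,"grip":-1},
    {"x":0.5,"y":1.3,"z":0,"ax":0,"ay":0,"az":-0.72,"grip":-1},
    {"x":0.6,"y":1.6,"z":0,"ax":0,"ay":0,"az":-0.9,"grip":-1},
    {"x":0.8,"y":2,"z":0,"ax":0,"ay":0,"az":-1.08,"grip":-1},
    {"x":0.9,"y":2.3,"z":0,"ax":0,"ay":0,"az":-1.26,"grip":-1},
    {"x":1,"y":2.6,"z":0,"ax":0,"ay":0,"az":-1.44,"grip":-1},
    {"x":1.1,"y":3,"z":0,"ax":0,"ay":0,"az":-1.62,"grip":-1},
    {"x":1.3,"y":3.4,"z":0,"ax":0,"ay":0,"az":-1.8,"grip":-1},
    {"x":1.4,"y":3.7,"z":0,"ax":0,"ay":0,"az":-1.98,"grip":-1},
    {"x":1.5,"y":4,"z":0,"ax":0,"ay":0,"az":-2.16,"grip":-1},
    {"x":1.7,"y":4.3,"z":0,"ax":0,"ay":0,"az":-2.34,"grip":-1},
    {"x":1.8,"y":4.6,"z":0,"ax":0,"ay":0,"az":-2.52,"grip":-1},
    {"x":1.86,"y":4.76,"z":0.7,"ax":0,"ay":0,"az":-2.668,"grip":-1},
    {"x":1.86,"y":4.76,"z":0.7,"ax":0,"ay":0,"az":-2.668,"grip":-1},
    {"x":1.86,"y":4.76,"z":0.7,"ax":0,"ay":0,"az":-2.668,"grip":-1},
  ],
)

```text
time: 8.22
eef_pos: [0.5474, 0.1371, 0.2001]
tool_rot: [-0.001, 0.933, -0.36, 0.001]
force: [0.5, -0.1, -0.0]
finger_gap: -0.0
```

```bash
python3 - <<'E'
from h import *
where(); print(pose(-38,.018,.020,.068)); im,_,_=grab('wrist','w3')
c=load('w3'); p=proj(c,[*S,.061]); print(p)
x,y=int(p[0])-60,int(p[1])-60; print(x,y)
cv2.imwrite('pics/w3c.png',cv2.resize(im[y:y+120,x:x+120],None,fx=5,fy=5,interpolation=cv2.INTER_CUBIC))
E
```

```text
t 8.225 psi_tool 322.22138084261076 C cm [ 2.01  1.76 -0.  ] z 0.2001 tiltz [ 0.0021  0.0012 -1.    ] F [ 0.52 -0.1  -0.01] q6 0.3114840687783283
(array([-0.  , -0.  , 13.21]), np.float64(-0.004), array([0.5477, 0.1373, 0.068 ]))
[306.08328034 181.26608833]
246 121
```

View pics/w3c.png

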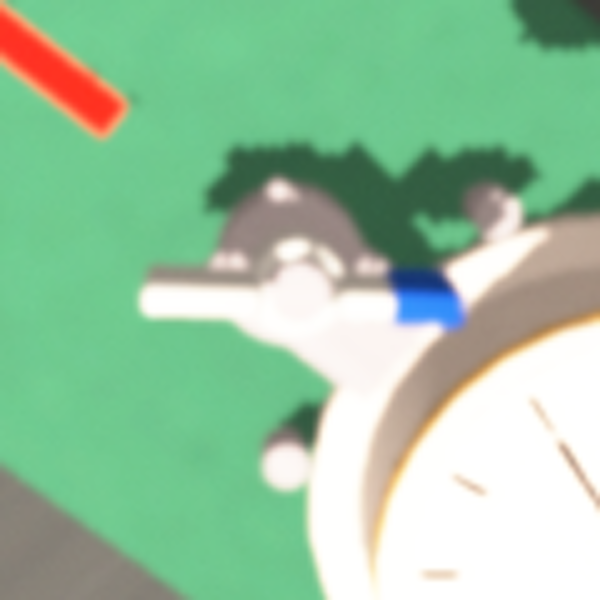

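Call:
carry_out(
  targets=[
    {"x":0,"y":0,"z":5,"ax":0,"ay":0,"az":0,"grip":-1},
    {"x":0,"y":0,"z":9,"ax":0,"ay":0,"az":0,"grip":-1},
    {"x":0,"y":0,"z":12,"ax":0,"ay":0,"az":0,"grip":-1},
    {"x":0,"y":0,"z":13.2,"ax":0,"ay":0,"az":0,"grip":-1},
    {"x":0,"y":0,"z":13.2,"ax":0,"ay":0,"az":0,"grip":-1},
  ],
)

```text
time: 8.9
eef_pos: [0.548, 0.1372, 0.0683]
tool_rot: [-0.001, 0.933, -0.36, 0.001]
force: [-0.1, 0.1, -0.1]
finger_gap: 0.0002
```

```bash
python3 - <<'E'
from h import *
where(); arc([7,14,21,28,35,42,49,56],[1.35,1.8,0])
i,_,_=grab('side','s4'); j,_,_=grab('scene','c4')
cv2.imwrite('pics/m4.png',np.hstack([cv2.resize(i[190:310,180:330],None,fx=2.6,fy=2.6),cv2.resize(j[180:300,250:400],None,fx=2.6,fy=2.6)]))
E
```

```text
t 8.9 psi_tool 322.2285361105633 C cm [ 1.98  1.81 -0.  ] z 0.0683 tiltz [ 0.0022  0.001  -1.    ] F [-0.06  0.13 -0.1 ] q6 0.3113736472252193
{'x': np.float64(0.23), 'y': np.float64(-0.15), 'az': np.float64(0.122)}
{'x': np.float64(0.48), 'y': np.float64(-0.27), 'az': np.float64(0.244)}
{'x': np.float64(0.73), 'y': np.float64(-0.36), 'az': np.float64(0.367)}
{'x': np.float64(1.0), 'y': np.float64(-0.42), 'az': np.float64(0.489)}
{'x': np.float64(1.28), 'y': np.float64(-0.45), 'az': np.float64(0.611)}
{'x': np.float64(1.55), 'y': np.float64(-0.44), 'az': np.float64(0.733)}
{'x': np.float64(1.82), 'y': np.float64(-0.4), 'az': np.float64(0.855)}
{'x': np.float64(2.09), 'y': np.float64(-0.33), 'az': np.float64(0.977)}
```

View pics/m4.png

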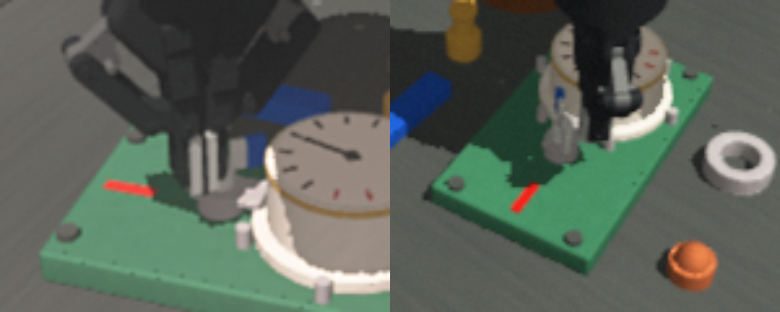

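Call:
carry_out(
  targets=[
    {"x":0.35,"y":0,"z":0,"ax":0,"ay":0,"az":0,"grip":-1},
    {"x":0.65,"y":0,"z":0.1,"ax":0,"ay":0,"az":0,"grip":-1},
    {"x":0.88,"y":-0.15,"z":0.1,"ax":0,"ay":0,"az":0.122,"grip":-1},
    {"x":1.13,"y":-0.27,"z":0.1,"ax":0,"ay":0,"az":0.244,"grip":-1},
    {"x":1.38,"y":-0.36,"z":0.1,"ax":0,"ay":0,"az":0.367,"grip":-1},
    {"x":1.65,"y":-0.42,"z":0.1,"ax":0,"ay":0,"az":0.489,"grip":-1},
    {"x":1.93,"y":-0.45,"z":0.15,"ax":0,"ay":0,"az":0.611,"grip":-1},
    {"x":2.2,"y":-0.44,"z":0.15,"ax":0,"ay":0,"az":0.733,"grip":-1},
    {"x":2.47,"y":-0.4,"z":0.15,"ax":0,"ay":0,"az":0.855,"grip":-1},
  ],
)

```text
time: 10.12
eef_pos: [0.5706, 0.1246, 0.069]
tool_rot: [0.004, -0.698, 0.716, -0.001]
force: [-1.0, 2.7, 1.2]
finger_gap: -0.0001
```

```bash
python3 - <<'E'
from h import *
where(); arc([7,14,21,28,35,42,49,56,63],[1.35,1.8,0])
E
```

```text
t 10.125 psi_tool 11.413661725918828 C cm [ 1.46  1.98 -0.02] z 0.069 tiltz [ 0.0066  0.0038 -1.    ] F [-1.04  2.69  1.19] q6 -0.5068732804179424
{'x': np.float64(0.23), 'y': np.float64(-0.15), 'az': np.float64(0.122)}
{'x': np.float64(0.48), 'y': np.float64(-0.27), 'az': np.float64(0.244)}
{'x': np.float64(0.73), 'y': np.float64(-0.36), 'az': np.float64(0.367)}
{'x': np.float64(1.0), 'y': np.float64(-0.42), 'az': np.float64(0.489)}
{'x': np.float64(1.28), 'y': np.float64(-0.45), 'az': np.float64(0.611)}
{'x': np.float64(1.55), 'y': np.float64(-0.44), 'az': np.float64(0.733)}
{'x': np.float64(1.82), 'y': np.float64(-0.4), 'az': np.float64(0.855)}
{'x': np.float64(2.09), 'y': np.float64(-0.33), 'az': np.float64(0.977)}
{'x': np.float64(2.34), 'y': np.float64(-0.22), 'az': np.float64(1.1)}
```

Contact is steady at about 3 N. I'll continue, adding +0.1 in x, +0.15 in y and +0.1 in z as corrections.

Call:
carry_out(
  targets=[
    {"x":0.3,"y":0,"z":0.1,"ax":0,"ay":0,"az":0.122,"grip":-1},
    {"x":0.58,"y":-0.12,"z":0.1,"ax":0,"ay":0,"az":0.244,"grip":-1},
    {"x":0.83,"y":-0.21,"z":0.1,"ax":0,"ay":0,"az":0.367,"grip":-1},
    {"x":1.1,"y":-0.27,"z":0.15,"ax":0,"ay":0,"az":0.489,"grip":-1},
    {"x":1.38,"y":-0.3,"z":0.2,"ax":0,"ay":0,"az":0.611,"grip":-1},
    {"x":1.65,"y":-0.29,"z":0.2,"ax":0,"ay":0,"az":0.733,"grip":-1},
    {"x":1.92,"y":-0.25,"z":0.25,"ax":0,"ay":0,"az":0.855,"grip":-1},
    {"x":2.19,"y":-0.18,"z":0.25,"ax":0,"ay":0,"az":0.977,"grip":-1},
  ],
)

```text
time: 11.12
eef_pos: [0.5742, 0.1031, 0.068]
tool_rot: [0.006, -0.279, 0.96, 0.001]
force: [2.6, 0.9, 2.2]
finger_gap: 0.0003
```

```bash
python3 - <<'E'
from h import *
where(); arc([7,14,21,28,35,42,49,56,63,70,77],[1.35,1.8,0])
i,_,_=grab('side','s5'); j,_,_=grab('scene','c5')
cv2.imwrite('pics/m5.png',np.hstack([cv2.resize(i[190:310,180:330],None,fx=2.6,fy=2.6),cv2.resize(j[180:300,250:400],None,fx=2.6,fy=2.6)]))
E
```

```text
t 11.125 psi_tool 67.59377818719884 C cm [ 1.6   1.89 -0.02] z 0.068 tiltz [ 0.0117  0.0051 -0.9999] F [2.6  0.93 2.17] q6 -1.4513440410279461
{'x': np.float64(0.23), 'y': np.float64(-0.15), 'az': np.float64(0.122)}
{'x': np.float64(0.48), 'y': np.float64(-0.27), 'az': np.float64(0.244)}
{'x': np.float64(0.73), 'y': np.float64(-0.36), 'az': np.float64(0.367)}
{'x': np.float64(1.0), 'y': np.float64(-0.42), 'az': np.float64(0.489)}
{'x': np.float64(1.28), 'y': np.float64(-0.45), 'az': np.float64(0.611)}
{'x': np.float64(1.55), 'y': np.float64(-0.44), 'az': np.float64(0.733)}
{'x': np.float64(1.82), 'y': np.float64(-0.4), 'az': np.float64(0.855)}
{'x': np.float64(2.09), 'y': np.float64(-0.33), 'az': np.float64(0.977)}
{'x': np.float64(2.34), 'y': np.float64(-0.22), 'az': np.float64(1.1)}
{'x': np.float64(2.58), 'y': np.float64(-0.08), 'az': np.float64(1.222)}
{'x': np.float64(2.8), 'y': np.float64(0.08), 'az': np.float64(1.344)}
```

View pics/m5.png

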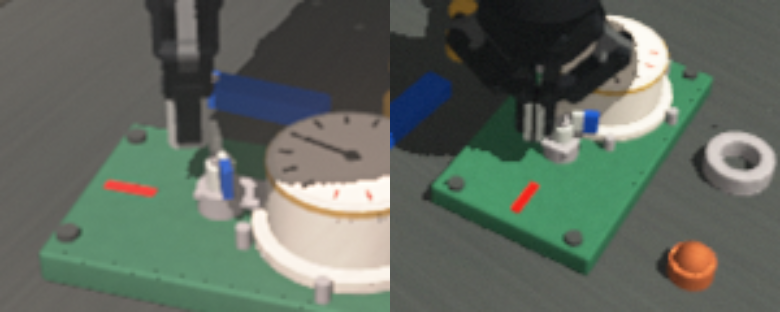

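Call:
carry_out(
  targets=[
    {"x":0.4,"y":-0.05,"z":0,"ax":0,"ay":0,"az":0.122,"grip":-1},
    {"x":0.73,"y":-0.17,"z":0,"ax":0,"ay":0,"az":0.244,"grip":-1},
    {"x":0.98,"y":-0.26,"z":0,"ax":0,"ay":0,"az":0.367,"grip":-1},
    {"x":1.25,"y":-0.32,"z":0,"ax":0,"ay":0,"az":0.489,"grip":-1},
    {"x":1.53,"y":-0.35,"z":0,"ax":0,"ay":0,"az":0.611,"grip":-1},
    {"x":1.8,"y":-0.34,"z":0,"ax":0,"ay":0,"az":0.733,"grip":-1},
    {"x":2.07,"y":-0.3,"z":0,"ax":0,"ay":0,"az":0.855,"grip":-1},
    {"x":2.34,"y":-0.23,"z":0,"ax":0,"ay":0,"az":0.977,"grip":-1},
  ],
)

```text
time: 12.22
eef_pos: [0.556, 0.0882, 0.0681]
tool_rot: [0.006, 0.203, 0.979, 0.004]
force: [3.3, -0.6, 0.9]
finger_gap: -0.0001
```

```bash
python3 - <<'E'
from h import *
where(); arc([5,10,15,20,25],[1.35,1.8,0])
E
```

```text
t 12.225 psi_tool 123.47084594199231 C cm [1.39 1.83 0.  ] z 0.0681 tiltz [ 0.0124  0.0048 -0.9999] F [ 3.28 -0.6   0.87] q6 -2.416686633720522
{'x': np.float64(0.16), 'y': np.float64(-0.11), 'az': np.float64(0.087)}
{'x': np.float64(0.33), 'y': np.float64(-0.21), 'az': np.float64(0.175)}
{'x': np.float64(0.51), 'y': np.float64(-0.29), 'az': np.float64(0.262)}
{'x': np.float64(0.7), 'y': np.float64(-0.35), 'az': np.float64(0.349)}
{'x': np.float64(0.89), 'y': np.float64(-0.4), 'az': np.float64(0.436)}
```

Now the last 22° of this stroke, then back off, lift and turn back.

Call:
carry_out(
  targets=[
    {"x":0.18,"y":-0.11,"z":0,"ax":0,"ay":0,"az":0.087,"grip":-1},
    {"x":0.36,"y":-0.21,"z":0,"ax":0,"ay":0,"az":0.175,"grip":-1},
    {"x":0.54,"y":-0.29,"z":0,"ax":0,"ay":0,"az":0.262,"grip":-1},
    {"x":0.73,"y":-0.35,"z":0,"ax":0,"ay":0,"az":0.349,"grip":-1},
    {"x":0.8,"y":-0.38,"z":0,"ax":0,"ay":0,"az":0.385,"grip":-1},
    {"x":0.4,"y":-0.24,"z":0,"ax":0,"ay":0,"az":0.24,"grip":-1},
    {"x":0,"y":0,"z":0,"ax":0,"ay":0,"az":0.1,"grip":-1},
    {"x":-0.3,"y":0,"z":-2,"ax":0,"ay":0,"az":0,"grip":-1},
    {"x":-0.3,"y":0,"z":-7,"ax":0,"ay":0,"az":0,"grip":-1},
    {"x":-0.3,"y":0,"z":-12,"ax":0,"ay":0,"az":-0.15,"grip":-1},
    {"x":-0.3,"y":0,"z":-14,"ax":0,"ay":0,"az":-0.3,"grip":-1},
    {"x":-0.3,"y":0,"z":-14,"ax":0,"ay":0,"az":-0.3,"grip":-1},
  ],
)

```text
time: 13.72
eef_pos: [0.5574, 0.0866, 0.2096]
tool_rot: [0.007, 0.054, 0.999, 0.004]
force: [0.0, -0.6, 0.0]
finger_gap: -0.0
```

```bash
python3 - <<'E'
from h import *
where(); im,_,_=grab('wrist','w4')
c=load('w4'); p=proj(c,[*S,.061]); print(p)
x,y=int(p[0])-60,int(p[1])-60; print(x,y)
cv2.imwrite('pics/w4c.png',cv2.resize(im[y:y+120,x:x+120],None,fx=5,fy=5,interpolation=cv2.INTER_CUBIC))
E
```

```text
t 13.725 psi_tool 106.21076638250719 C cm [0.94 2.3  0.  ] z 0.2096 tiltz [ 0.0149  0.0062 -0.9999] F [ 0.04 -0.62  0.  ] q6 -2.1111011701603357
[309.23215288 189.81173532]
249 129
```

View pics/w4c.png

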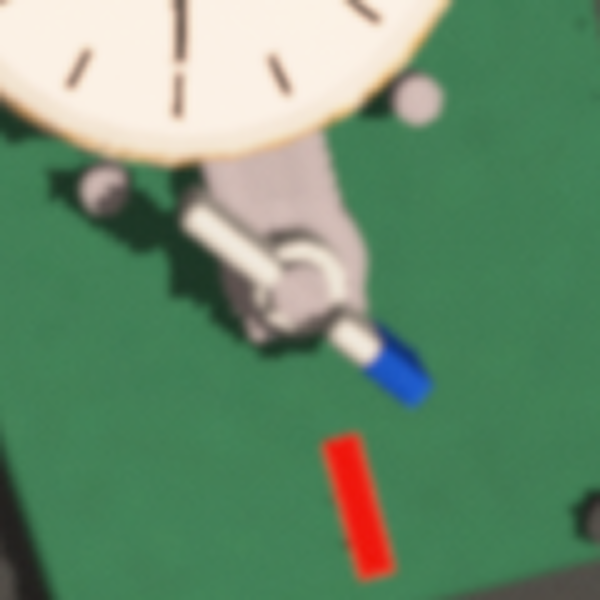

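```bash
python3 - <<'E'
from h import *
wing('w4',249,129,(422,393),(188,216))
print(pose(-37,.018,.020,.2))
s=manip.get_state();R=toolR(s); print(R.round(4), Ro.from_matrix(R.T@np.array([[ -1,0,0],[0,1,0],[0,0,-1.]])).as_rotvec())
# tilt fix: rotation vector in tool frame aligning tool z to -Z
zt=R.T@[0,0,-1.]; print('tilt axis',np.cross([0,0,1],zt).round(4))
E
```

```text
len 0.04956016113217701 mid [0.55057672 0.11114509 0.061     ] blue psi 323.6942400711196 other 143.69424007111962
(array([1.42, 4.95, 0.8 ]), np.float64(-2.502), array([0.5481, 0.1373, 0.2   ]))
[[-0.9938  0.1104  0.0119]
 [ 0.1104  0.9939  0.0055]
 [-0.0113  0.0068 -0.9999]] [ 0.00614715  0.0116299  -0.11061623]
tilt axis [ 0.0068  0.0113 -0.    ]
```

Call:
carry_out(
  targets=[
    {"x":0.1,"y":0.3,"z":0,"ax":0,"ay":0,"az":-0.18,"grip":-1},
    {"x":0.2,"y":0.6,"z":0,"ax":0,"ay":0,"az":-0.36,"grip":-1},
    {"x":0.3,"y":0.9,"z":0,"ax":0,"ay":0,"az":-0.54,"grip":-1},
    {"x":0.4,"y":1.3,"z":0,"ax":0,"ay":0,"az":-0.72,"grip":-1},
    {"x":0.5,"y":1.7,"z":0,"ax":0,"ay":0,"az":-0.9,"grip":-1},
    {"x":0.6,"y":2.1,"z":0,"ax":0,"ay":0,"az":-1.08,"grip":-1},
    {"x":0.7,"y":2.4,"z":0,"ax":0,"ay":0,"az":-1.26,"grip":-1},
    {"x":0.8,"y":2.8,"z":0,"ax":0,"ay":0,"az":-1.44,"grip":-1},
    {"x":0.9,"y":3.2,"z":0,"ax":0,"ay":0,"az":-1.62,"grip":-1},
    {"x":1,"y":3.6,"z":0,"ax":0,"ay":0,"az":-1.8,"grip":-1},
    {"x":1.1,"y":4,"z":0,"ax":0,"ay":0,"az":-1.98,"grip":-1},
    {"x":1.2,"y":4.3,"z":0,"ax":0,"ay":0,"az":-2.16,"grip":-1},
    {"x":1.3,"y":4.6,"z":0,"ax":0,"ay":0,"az":-2.34,"grip":-1},
    {"x":1.42,"y":4.95,"z":0.8,"ax":0,"ay":0,"az":-2.5,"grip":-1},
    {"x":1.42,"y":4.95,"z":0.8,"ax":0,"ay":0,"az":-2.5,"grip":-1},
    {"x":1.42,"y":4.95,"z":0.8,"ax":0,"ay":0,"az":-2.5,"grip":-1},
  ],
)

```text
time: 15.78
eef_pos: [0.5477, 0.1371, 0.1993]
tool_rot: [-0.004, 0.929, -0.369, 0.004]
force: [1.4, -0.5, -0.3]
finger_gap: 0.0001
```

```bash
python3 - <<'E'
from h import *
where(); print(pose(-37,.018,.020,.068))
s=manip.get_state();R=toolR(s);print('tilt axis',np.cross([0,0,1],R.T@[0,0,-1.]).round(4))
E
```

```text
t 15.775 psi_tool 323.30826635140977 C cm [ 2.02  1.74 -0.01] z 0.1993 tiltz [ 0.0104  0.0047 -0.9999] F [ 1.43 -0.51 -0.34] q6 0.29174681900141425
(array([-0.04,  0.09, 13.13]), np.float64(-0.005), array([0.5481, 0.1373, 0.068 ]))
tilt axis [-0.0106 -0.0044  0.    ]
```

Call:
carry_out(
  targets=[
    {"x":-0.04,"y":0.09,"z":5,"ax":-0.01,"ay":0,"az":0,"grip":-1},
    {"x":-0.04,"y":0.09,"z":9,"ax":-0.01,"ay":0,"az":0,"grip":-1},
    {"x":-0.04,"y":0.09,"z":12,"ax":-0.01,"ay":0,"az":0,"grip":-1},
    {"x":-0.04,"y":0.09,"z":13.1,"ax":-0.01,"ay":0,"az":0,"grip":-1},
    {"x":-0.04,"y":0.09,"z":13.1,"ax":-0.01,"ay":0,"az":0,"grip":-1},
  ],
)

```text
time: 16.4
eef_pos: [0.5483, 0.1372, 0.0684]
tool_rot: [0.001, 0.929, -0.369, 0.002]
force: [0.2, -0.2, 0.4]
finger_gap: -0.0001
```

```bash
python3 - <<'E'
from h import *
where(); arc([6,12,18,24,29,33],[1.35,1.8,0])
E
```

```text
t 16.4 psi_tool 323.36441184859905 C cm [1.99 1.79 0.01] z 0.0684 tiltz [ 0.0032 -0.0031 -1.    ] F [ 0.16 -0.23  0.41] q6 0.2866514312202852
{'x': np.float64(0.2), 'y': np.float64(-0.13), 'az': np.float64(0.105)}
{'x': np.float64(0.4), 'y': np.float64(-0.24), 'az': np.float64(0.209)}
{'x': np.float64(0.62), 'y': np.float64(-0.33), 'az': np.float64(0.314)}
{'x': np.float64(0.85), 'y': np.float64(-0.39), 'az': np.float64(0.419)}
{'x': np.float64(1.04), 'y': np.float64(-0.43), 'az': np.float64(0.506)}
{'x': np.float64(1.2), 'y': np.float64(-0.44), 'az': np.float64(0.576)}
```

Call:
carry_out(
  targets=[
    {"x":0.35,"y":0,"z":0,"ax":0,"ay":0,"az":0,"grip":-1},
    {"x":0.65,"y":0,"z":0.1,"ax":0,"ay":0,"az":0,"grip":-1},
    {"x":0.85,"y":-0.13,"z":0.1,"ax":0,"ay":0,"az":0.105,"grip":-1},
    {"x":1.05,"y":-0.24,"z":0.1,"ax":0,"ay":0,"az":0.209,"grip":-1},
    {"x":1.27,"y":-0.33,"z":0.1,"ax":0,"ay":0,"az":0.314,"grip":-1},
    {"x":1.5,"y":-0.39,"z":0.1,"ax":0,"ay":0,"az":0.419,"grip":-1},
    {"x":1.69,"y":-0.43,"z":0.1,"ax":0,"ay":0,"az":0.506,"grip":-1},
  ],
)

```text
time: 17.27
eef_pos: [0.5641, 0.1293, 0.0684]
tool_rot: [-0.001, 0.806, -0.592, 0.002]
force: [-1.0, 2.0, 1.5]
finger_gap: 0.0002
```

```bash
python3 - <<'E'
from h import *
where(); arc([3,6,9,12],[1.35,1.8,0])
E
```

```text
t 17.275 psi_tool 352.5495281959227 C cm [ 1.38  1.86 -0.  ] z 0.0684 tiltz [ 0.0047 -0.0015 -1.    ] F [-1.01  2.    1.53] q6 -0.19519641867327236
{'x': np.float64(0.1), 'y': np.float64(-0.07), 'az': np.float64(0.052)}
{'x': np.float64(0.2), 'y': np.float64(-0.13), 'az': np.float64(0.105)}
{'x': np.float64(0.3), 'y': np.float64(-0.19), 'az': np.float64(0.157)}
{'x': np.float64(0.4), 'y': np.float64(-0.24), 'az': np.float64(0.209)}
```

Call:
carry_out(
  targets=[
    {"x":0.1,"y":-0.07,"z":0,"ax":0,"ay":0,"az":0.052,"grip":-1},
    {"x":0.2,"y":-0.13,"z":0,"ax":0,"ay":0,"az":0.105,"grip":-1},
    {"x":0.25,"y":-0.15,"z":0,"ax":0,"ay":0,"az":0.13,"grip":-1},
    {"x":0.25,"y":-0.15,"z":0,"ax":0,"ay":0,"az":0.13,"grip":-1},
  ],
)

```text
time: 17.77
eef_pos: [0.5665, 0.1275, 0.0687]
tool_rot: [-0.001, 0.766, -0.643, 0.002]
force: [-0.4, 3.0, -0.2]
finger_gap: 0.0
```

```bash
python3 - <<'E'
from h import *
where()
E
```

```text
t 17.775 psi_tool 359.9811529676562 C cm [ 1.4   1.87 -0.01] z 0.0687 tiltz [ 5.2e-03 -9.0e-04 -1.0e+00] F [-0.44  2.98 -0.22] q6 -0.31981031509107166
```

Call:
carry_out(
  targets=[
    {"x":0.08,"y":0,"z":0,"ax":0,"ay":0,"az":0.02,"grip":-1},
    {"x":0.15,"y":0,"z":0,"ax":0,"ay":0,"az":0.03,"grip":-1},
    {"x":0.15,"y":0,"z":0,"ax":0,"ay":0,"az":0.03,"grip":-1},
  ],
)

```text
time: 18.15
eef_pos: [0.567, 0.1268, 0.0688]
tool_rot: [-0.002, 0.756, -0.654, 0.002]
force: [-0.9, 4.7, -1.5]
finger_gap: -0.0003
```

```bash
python3 - <<'E'
from h import *
where()
E
```

```text
t 18.15 psi_tool 1.7137639139011895 C cm [ 1.37  1.86 -0.01] z 0.0688 tiltz [ 6.e-03  4.e-04 -1.e+00] F [-0.87  4.69 -1.45] q6 -0.34742642296043974
```

Call:
carry_out(
  targets=[
    {"x":0.15,"y":0,"z":0,"ax":0,"ay":0,"az":0,"grip":-1},
    {"x":0.25,"y":0,"z":0,"ax":0,"ay":0,"az":0,"grip":-1},
    {"x":0.25,"y":0,"z":0,"ax":0,"ay":0,"az":0,"grip":-1},
  ],
)

```text
time: 18.52
eef_pos: [0.5671, 0.1265, 0.0688]
tool_rot: [-0.004, 0.756, -0.654, 0.001]
force: [-2.9, 10.3, 0.7]
finger_gap: -0.0004
```

```bash
python3 - <<'E'
from h import *
where()
E
```

```text
t 18.525 psi_tool 1.7223006139081463 C cm [ 1.34  1.87 -0.02] z 0.0688 tiltz [ 0.0062  0.0041 -1.    ] F [-2.93 10.34  0.72] q6 -0.34317169725251
```

The force rose to 10 N with almost no motion, so the screw is on its stop. I'll back off, lift and check.

Call:
carry_out(
  targets=[
    {"x":-0.3,"y":0,"z":0,"ax":0,"ay":0,"az":0,"grip":-1},
    {"x":-0.8,"y":0,"z":0,"ax":0,"ay":0,"az":0,"grip":-1},
    {"x":-0.8,"y":0,"z":-3,"ax":0,"ay":0,"az":0,"grip":-1},
    {"x":-0.8,"y":0,"z":-8,"ax":0,"ay":0,"az":0,"grip":-1},
    {"x":-0.8,"y":0,"z":-13,"ax":0,"ay":0,"az":0,"grip":-1},
    {"x":-1.5,"y":0,"z":-14,"ax":0,"ay":0,"az":0,"grip":-1},
    {"x":-1.5,"y":0,"z":-14,"ax":0,"ay":0,"az":0,"grip":-1},
  ],
)

```text
time: 19.4
eef_pos: [0.5641, 0.141, 0.2092]
tool_rot: [-0.004, 0.756, -0.654, 0.001]
force: [-0.1, -0.2, -0.6]
finger_gap: -0.0
```

```bash
python3 - <<'E'
from h import *
where(); im,_,_=grab('wrist','w5'); i,_,_=grab('side','s6'); j,_,_=grab('scene','c6')
c=load('w5'); p=proj(c,[*S,.061])
x,y=int(p[0])-60,int(p[1])-60; print(x,y)
cv2.imwrite('pics/w5c.png',cv2.resize(im[y:y+120,x:x+120],None,fx=5,fy=5,interpolation=cv2.INTER_CUBIC))
a=load('side0')['im'];b=load('scene0')['im']
cv2.imwrite('pics/m6.png',np.vstack([np.hstack([q[150:390,150:480] for q in (a,i)]),np.hstack([q[130:310,220:550] for q in (b,j)])]))
E
```

```text
t 19.4 psi_tool 1.7108647808635453 C cm [ 2.82  1.79 -0.02] z 0.2092 tiltz [ 0.0072  0.0044 -1.    ] F [-0.09 -0.24 -0.59] q6 -0.3687247387846846
246 108
```

View pics/w5c.png

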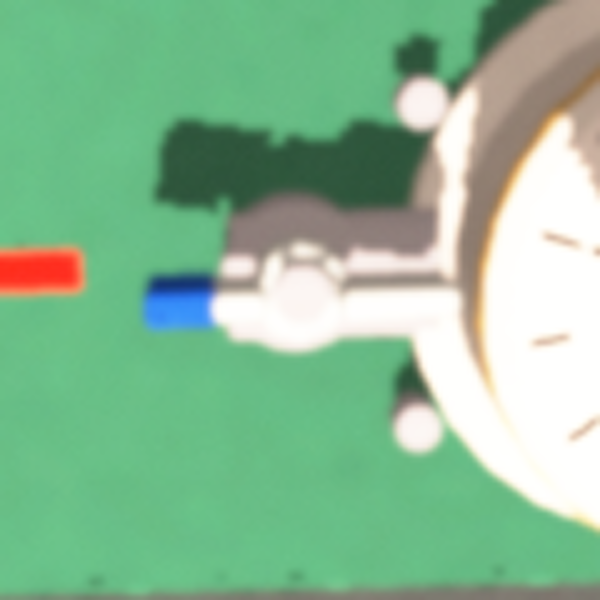

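View pics/m6.png

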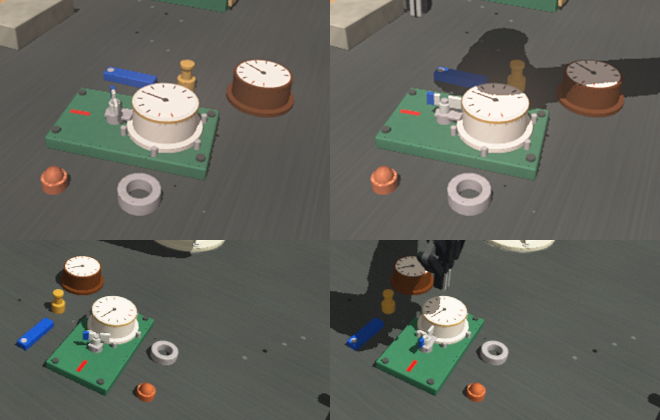

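```bash
python3 - <<'E'
from h import *
wing('w5',246,108,(145,308),(460,301))
c=load('w5');h=cv2.cvtColor(c['im'],cv2.COLOR_BGR2HSV)
k=(cv2.inRange(h,(0,150,100),(8,255,255))|cv2.inRange(h,(170,150,100),(180,255,255)));k[:140]=0;k[200:]=0;k[:,:200]=0;k[:,290:]=0
ys,xs=np.nonzero(k); q=np.array([ray(c,x,y,.02)[:2] for x,y in zip(xs,ys)]);m=q.mean(0);w,V=np.linalg.eigh(np.cov(q.T));print('mark',m,len(q),'dir',np.degrees(np.arctan2(*(m-S)[::-1])),'bar',V[:,1],np.sqrt(12*w))
# gauge shift in side image
for a,b in (('side0','s6'),('scene0','c6')):
    A,B=[cv2.cvtColor(load(t)['im'],cv2.COLOR_BGR2HSV) for t in (a,b)]
    # brass bezel / dial bounding boxes
    x0,x1,y0,y1=(275,360,230,300) if a=='side0' else (300,365,182,235)
    for H in (A,B):
        mk=cv2.inRange(H[y0:y1,x0:x1],(10,90,60),(30,255,255)); ys,xs=np.nonzero(mk); print(a,len(xs),xs.min()+x0,xs.max()+x0,ys.min()+y0,ys.max()+y0)
E
```

```text
len 0.05072102462530218 mid [0.55082179 0.11069493 0.061     ] blue psi 0.34392406469779324 other 180.3439240646978
mark [0.60360338 0.12031243] 252 dir 10.469013412368795 bar [-0.98242817 -0.18664106] [0.0071908 0.0300784]
side0 285 283 347 230 273
side0 295 282 348 230 273
scene0 115 300 357 182 216
scene0 100 302 357 182 216
```

```bash
python3 -c "
from bench import manip
print(manip.close_job())"
```

```text
the job is handed in; nothing more can be done
None
```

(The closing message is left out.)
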